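Bed a polished rock slab upright in tumbled stones

ROBOT

A 6-joint arm with a two-finger parallel gripper is mounted at the origin on the work surface. World frame = base frame: x ahead of the robot, y to its left, z up, the work surface at z = 0. Lengths are in mm, angles in rad, forces in N, time in s.
With the tool pointing down it reaches from about 275 to 825 mm from the base axis. Payload 4.9 kg.
Tool frame: the origin (TCP) lies at the very end of the fingers, on their centre line; the grasp point (between the pads) lies 19 mm behind it; z points along the fingers, y is the direction in which the jaws open and shut (so a half turn about z gives the same grasp; the last joint's range is limited). The gripper opens to 85 mm and grips with 20 to 120 N. Pads are 22 mm wide; open, the fingers measure 114 mm over their backs; the gripper's body (76 mm by 85 mm) begins 54 mm behind the grasp point. The pads swing forward as they close: fully open they stand 13 mm farther back than shut.
Start: joints at [1.206, 0.326, -0.193, 1.052, 0, 1.437], TCP at [125.809, 535.435, 231.281] pointing down, gripper open.
Joint ranges: [-2.65, 2.65], [-0.97, 1.79], [-1.3, 1.35], [-1.93, 2.1], [-1.47, 1.37], [-3.14, 3.14]. Speed limits (rad/s): [2.57, 2.57, 3.14, 3.14, 3.14, 3.14].

INTERFACE

Orientations are given as [roll, pitch, yaw] about the fixed x, y, z axes, in that order (R = Rz(yaw) Ry(pitch) Rx(roll)).
In Python, from bench import bot, solve_ik, imaging gives the robot as it stands. Calls block until the motion is done:
- bot.move_ptp(position, orientation): joint-space move of the TCP to a pose.
- bot.movel(position, rot=None, max_speed=150, threshold=None): straight line of the TCP; rot=None keeps the orientation; max_speed is the mean speed in mm/s. With threshold (N) it stops when the force on the tool has changed by that much, and returns True; else False.
- bot.move_j(angles): joint-space move.
- bot.grip(opening, effort=None): opening from 0.0 (shut) to 1.0 (fully open); effort is the grip in N (None keeps the last); returns when the fingers have stopped.
- bot.dwell(seconds).
- solve_ik(position, orientation): joint angles nearest the present ones, or None.
- bot.get_state(): the state.
- imaging.capture(name): name is "scene" or "top" or "wrist"; returns the picture (480x640x3 uint8, blue, green, red); there is no depth.
- imaging.camera_model(name): a dict with "K" (3x3 intrinsics, pixels), "position" and "rotation" of the camera in the world. Camera axes: x right, y up, looking along -z (the intrinsics and any distortion apply to the point x, -y, -z); pixel columns grow to the right and rows downward; lengths in mm; the calibration is good to about 2 mm. A picture is of the moment at which its call begins: read the wrist's pose just before it. camera_model takes no time and is no camera call; for the wrist camera it gives the pose at the moment of the call.
A pose or a line that the arm cannot do raises bot.IKError and nothing moves.
- bot.sign_off(): hands the job in, once; it reports no verdict.
The state is a dict: "t": time; "qpos": joint angles; "joint_velocities": joint speeds; "effort": joint torques, N m; "tcp_pos": TCP position; "orientation": TCP orientation; "contact_force": force on the tool from outside, world axes, zero at the start; "wrist_torque": the same for the moment, N m; "opening": opening from 0.0 (shut) to 1.0 (fully open).
Only numpy, scipy, OpenCV 4.12 (cv2) and the standard library are available. Lean on these libraries where they do the work, as an engineer would, in place of code of your own. Each camera call takes 0.05 s, during which the arm holds its last target.

TASK

Set up the specimen tray for its photograph: stand the sawn slab from the drip rack upright on its long edge along the tray's near wall, gently, since it is brittle, then put all the loose stones from the bench into the tray in front of it. Tamp the stones down with the hand tamper until they all lie level in one layer with none sticking up above the rim and the slab still upright, without knocking the slab, and stand the tamper back on its mat; leave the other things on the bench where they are.

Things in the scene. Friction and masses are not known exactly. Their poses are not given: they have to be found in the camera images.
- tray: grey enamelled specimen tray, fixed to the bench, open on top: 130 x 130 mm outside and 43 mm high, walls and floor 5 mm thick (inside 120 x 120 mm, 38 mm deep). Origin: centre of its underside; z up; x points across it from the slab's wall (-x wall, the one nearer the robot) to the opposite wall. Four stones already lie in it. Its enamel is slippery
- slab_place (a point): point on the tray's inner floor under the middle of where the slab is to stand: on the tray's centre line, 13 mm from the inner face of the -x wall (5 mm then remain between slab and wall). The tray's y axis is the direction in which the slab's long edge is to run
- bed_center (a point): point on the tray's inner floor in the middle of the stone bed, the room between the standing slab and the +x wall (about 99 mm along the tray's x, 120 mm along its y)
- rack: small wire drip rack, fixed to the bench; the slab leans on it 25 degrees from upright, its top away from the robot (towards the rack's -x side). Two narrow rests 80 mm apart touch the lower half of the slab's under face, a ledge carries its lower edge; the upper half and the middle of its under face are free for a finger. Origin: centre of its underside
- slab: sawn and polished slab of the brown-grey rock, 104 mm long, 78 mm high and 16 mm thick, about 0.33 kg, brittle: squeezed with more than 60 N by each finger, dropped from about 10 mm or more, or hit by the tamper with more than 15 N it cracks. Origin: its centre; x along its long edge, y through its thickness, z across its height (up when it stands; either long edge may be the foot)
- mat: black rubber mat 100 x 100 x 4 mm, fixed to the bench, the tamper's parking place. Origin: centre of its underside
- tamper: hand tamper standing on the mat: square flat steel plate 54 x 54 x 10 mm below, thin steel neck, upright round wooden handle 26 mm in diameter from 50 to 116 mm above the underside of the plate, about 0.36 kg. Origin: centre of the plate's underside; z up the handle, x and y along the plate's sides
- tamper_grip (a point): point on the axis of the tamper's handle, 90 mm above the plate's underside
- stone1: tumbled, polished, roundish stone, about 34 x 32 mm (30 to 37 mm) across and 26 to 28 mm thick, 40 g, slippery; lies in the tray at the start. Origin: its centre
- stone2: tumbled, polished, roundish stone, about 34 x 32 mm (30 to 37 mm) across and 26 to 28 mm thick, 40 g, slippery; lies in the tray at the start. Origin: its centre
- stone3: tumbled, polished, roundish stone, about 34 x 32 mm (30 to 37 mm) across and 26 to 28 mm thick, 40 g, slippery; lies in the tray at the start. Origin: its centre
- stone4: tumbled, polished, roundish stone, about 34 x 32 mm (30 to 37 mm) across and 26 to 28 mm thick, 40 g, slippery; lies in the tray at the start. Origin: its centre
- stone5: tumbled, polished, roundish stone, about 34 x 32 mm (30 to 37 mm) across and 26 to 28 mm thick, 40 g, slippery; lies on the bench (on the tray's +y side) at the start, or is absent. Origin: its centre
- stone6: tumbled, polished, roundish stone, about 34 x 32 mm (30 to 37 mm) across and 26 to 28 mm thick, 40 g, slippery; lies on the bench (on the tray's +y side) at the start, or is absent. Origin: its centre
- stone7: tumbled, polished, roundish stone, about 34 x 32 mm (30 to 37 mm) across and 26 to 28 mm thick, 40 g, slippery; lies on the bench (on the tray's +y side) at the start, or is absent. Origin: its centre
- stone8: tumbled, polished, roundish stone, about 34 x 32 mm (30 to 37 mm) across and 26 to 28 mm thick, 40 g, slippery; lies on the bench (on the tray's +y side) at the start, or is absent. Origin: its centre
- stone9: tumbled, polished, roundish stone, about 34 x 32 mm (30 to 37 mm) across and 26 to 28 mm thick, 40 g, slippery; lies on the bench (on the tray's +y side) at the start, or is absent. Origin: its centre
- stone10: tumbled, polished, roundish stone, about 34 x 32 mm (30 to 37 mm) across and 26 to 28 mm thick, 40 g, slippery; lies on the bench (on the tray's +y side) at the start, or is absent. Origin: its centre
- phone: black phone lying on the bench, 150 x 74 x 9 mm; leave it alone. Origin: centre of its underside
- loupe: folding hand lens lying on the bench, 64 x 28 x 12 mm; leave it alone. Origin: underside, at the lens
Not all that is in view belongs to the job. Leave any blue look-alike of the slab alone. What is shaped like the stone9 but purple is not meant.

How it is judged:
By the outcome, as a careful person would: the job done as asked, in the order asked, and still so for the second after the job is handed in, with the robot touching nothing.
Of stone5, stone6, stone7, stone8, stone9, stone10 only 4 to 6 are there at a start; the rules pass over those that are not, and their reading is None.
At some moment in a run one of stone5, stone6, stone7, stone8, stone9, stone10 may be knocked a few centimetres aside while the robot is not near it.
It also fails if it takes over 208 s, if anything falls off the work surface, if the arm or the gripper's body presses on something with over 40 N, if the wrist force passes 120 N, or if a joint passes its speed limit or range.

## Working session

There is one attempt and no reset: what is moved stays moved. The work goes in short steps, each a Python script; the robot and the scene stay as the last script left them, time stands still between calls to the robot, and variables do not carry over. Pictures are saved under pics/ and viewed, and the job is handed in when it is done.

```bash
ls; mkdir -p pics
python3 - <<'E'
from bench import bot, solve_ik, imaging
import cv2
s=bot.get_state(); print(s)
for n in ["scene","top","wrist"]:
    m=imaging.camera_model(n); print(n,m)
    cv2.imwrite(f"pics/a_{n}.png",imaging.capture(n))
E
```

```text
pics
{'t': 0.0, 'qpos': array([ 1.20580636e+00,  3.26946210e-01, -1.93584466e-01,  1.05196975e+00,
        1.94132826e-05,  1.43662399e+00]), 'joint_velocities': array([-6.43153513e-05,  1.82707931e-03,  4.87727696e-04,  7.01268606e-04,
        5.19037985e-04, -4.07785556e-04]), 'effort': array([-1.77135775e-03, -4.43401194e+01,  2.62438023e+01,  1.55097776e-02,
       -3.09541529e-04, -3.21874740e-07]), 'tcp_pos': array([125.58887522, 534.88524793, 230.50032586]), 'orientation': array([-3.13990646e+00, -2.47196541e-04,  2.91077480e+00]), 'contact_force': array([ 0.5472171 , -0.39681975,  0.82172465]), 'wrist_torque': array([-0.02575413, -0.00735967, -0.00336741]), 'opening': 0.9992196461838292}
scene {'K': array([[566.46870682,   0.        , 307.64932923],
       [  0.        , 566.46870682, 233.47557495],
       [  0.        ,   0.        ,   1.        ]]), 'position': array([1040.46444037,  883.07407103,  785.6282887 ]), 'rotation': array([0.97794949, 0.00849006, 2.61194007])}
top {'K': array([[575.4562565 ,   0.        , 318.34883593],
       [  0.        , 575.4562565 , 242.69877659],
       [  0.        ,   0.        ,   1.        ]]), 'position': array([ 463.78420276,   12.69681465, 1295.88723862]), 'rotation': array([ 5.68916561e-02,  1.26739621e-03, -1.57091733e+00])}
wrist {'K': array([[332.73820101,   0.        , 317.57784989],
       [  0.        , 332.73820101, 238.16741078],
       [  0.        ,   0.        ,   1.        ]]), 'position': array([ 55.36799693, 552.17313882, 372.00255065]), 'rotation': array([-0.28248731,  0.00243543,  1.34108971])}
```

View pics/a_scene.png

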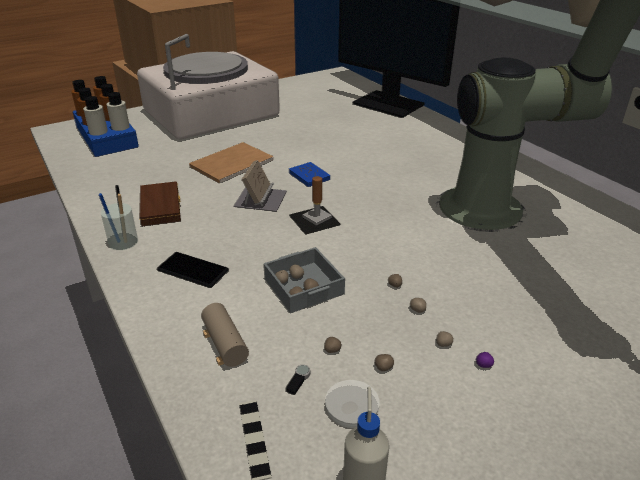

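View pics/a_top.png

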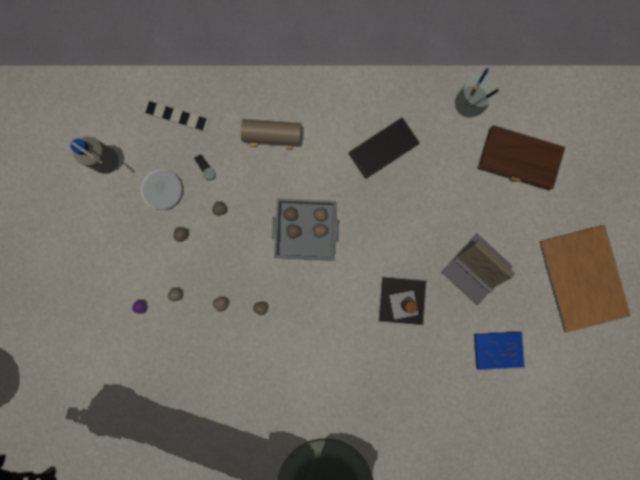

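View pics/a_wrist.png

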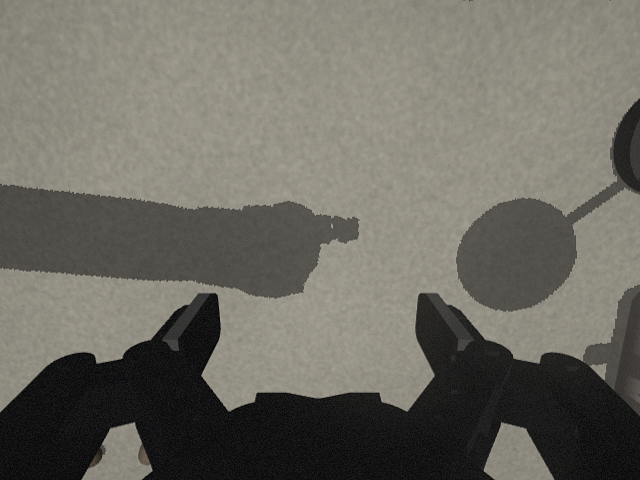

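```bash
cat > h.py <<'E'
from bench import bot, solve_ik, imaging
import numpy as np, cv2
from scipy.spatial.transform import Rotation as R
pi=np.pi
def ray(m,uv):
    K=m["K"]; d=np.array([(uv[0]-K[0,2])/K[0,0],-(uv[1]-K[1,2])/K[1,1],-1.])
    return m["position"], R.from_euler("xyz",m["rotation"]).apply(d)
def on_plane(m,uv,z):
    p,d=ray(m,uv); return p+d*(z-p[2])/d[2]
def proj(m,P):
    c=R.from_euler("xyz",m["rotation"]).inv().apply(np.asarray(P,float)-m["position"])
    K=m["K"]; return np.array([K[0,2]+K[0,0]*c[...,0]/-c[...,2],K[1,2]-K[1,1]*c[...,1]/-c[...,2]]).T
def two(m1,u1,m2,u2):
    p,d=ray(m1,u1);q,e=ray(m2,u2)
    A=np.array([d,-e]).T; s=np.linalg.lstsq(A,q-p,rcond=None)[0]
    a=p+s[0]*d;b=q+s[1]*e; return (a+b)/2,np.linalg.norm(a-b)
def shot(name,save=None):
    m=imaging.camera_model(name); im=imaging.capture(name)
    if save: cv2.imwrite(f"pics/{save}.png",im)
    return m,im
E
python3 - <<'E'
from h import *
m=imaging.camera_model("top")
im=cv2.imread("pics/a_top.png")
for n,uv,z in [("s",(220,208),14),("s",(181,234),14),("s",(176,294),14),("s",(221,303),14),("s",(261,308),14),("purple",(140,307),14),("tray",(306,229),43),("mat",(402,301),4),("tamper",(404,305),10),("rack",(478,268),40),("blue",(499,350),10)]:
    print(n,on_plane(m,uv,z).round())
c=im[180:330,250:530]; cv2.imwrite("pics/a_topcrop.png",cv2.resize(c,None,fx=2.8,fy=2.8,interpolation=cv2.INTER_CUBIC))
# rack/wrist views: hover test
s=cv2.imread("pics/a_scene.png")[130:320,220:360]; cv2.imwrite("pics/a_scenecrop.png",cv2.resize(s,None,fx=3,fy=3,interpolation=cv2.INTER_CUBIC))
E
```

```text
s [615. 235.  14.]
s [556. 321.  14.]
s [423. 330.  14.]
s [403. 230.  14.]
s [392. 141.  14.]
purple [394. 410.  14.]
tray [565.  41.  43.]
mat [ 407. -173.    4.]
tamper [ 398. -176.   10.]
rack [ 480. -334.   40.]
blue [ 299. -386.   10.]
```

View pics/a_topcrop.png

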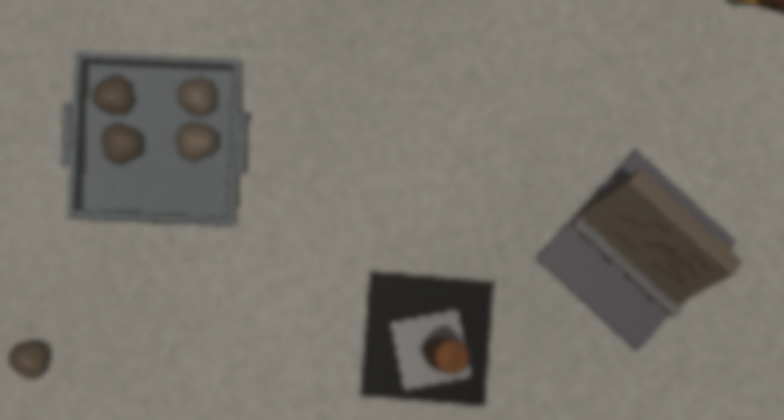

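View pics/a_scenecrop.png

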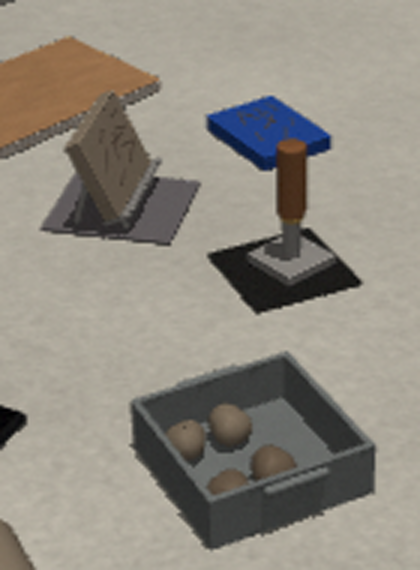

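```bash
cat >> h.py <<'E'
# camera in tool frame (from start pose)
_s=([125.58887522,534.88524793,230.50032586],[-3.13990646,-2.47196541e-04,2.91077480])
_c=([55.36799693,552.17313882,372.00255065],[-0.28248731,0.00243543,1.34108971])
_Rt=R.from_euler("xyz",_s[1]); CP=_Rt.inv().apply(np.array(_c[0])-_s[0]); CF=_Rt.inv().apply(R.from_euler("xyz",_c[1]).apply([0,0,-1.]))
def look(target,yaw,dist,go=True):
    """tool-down pose whose optical axis passes through target at dist"""
    Rt=R.from_euler("xyz",[pi,0,yaw]); p=np.array(target)-Rt.apply(CF)*dist-Rt.apply(CP)
    if go: bot.move_ptp(p,[pi,0,yaw])
    return p
E
python3 - <<'E'
from h import *
print(CP,CF)
for yaw in np.arange(-3,3.2,.5):
    for t in [(480,-334,40),(565,41,20)]:
        p=look(t,yaw,330,False); q=solve_ik(p,[pi,0,yaw]); print(t,round(yaw,2),p.round(),None if q is None else np.round(q,2))
E
```

```text
[  72.34858623    0.52614381 -141.48543311] [-2.78985051e-01 -4.09903758e-04  9.60295357e-01]
(480, -334, 40) -3.0 [ 461. -337.  215.] [-0.76  0.38 -0.16  1.03  0.   -0.9 ]
(565, 41, 20) -3.0 [546.  38. 195.] [-0.07  0.35 -0.26  0.97  0.   -0.21]
(480, -334, 40) -2.5 [ 464. -346.  215.] [-0.77  0.39 -0.14  1.04  0.   -1.41]
(565, 41, 20) -2.5 [549.  29. 195.] [-0.08  0.35 -0.25  0.97  0.   -0.72]
(480, -334, 40) -2.0 [ 472. -352.  215.] [-0.77  0.41 -0.11  1.05  0.   -1.91]
(565, 41, 20) -2.0 [557.  23. 195.] [-0.09  0.37 -0.23  0.97  0.   -1.23]
(480, -334, 40) -1.5 [ 482. -354.  215.] [-0.76  0.42 -0.09  1.06  0.   -2.4 ]
(565, 41, 20) -1.5 [567.  21. 195.] [-0.09  0.38 -0.2   0.98  0.   -1.73]
(480, -334, 40) -1.0 [ 491. -350.  215.] [-0.74  0.43 -0.07  1.06  0.   -2.88]
(565, 41, 20) -1.0 [576.  25. 195.] [-0.09  0.4  -0.18  0.99  0.   -2.23]
(480, -334, 40) -0.5 [ 497. -343.  215.] [-0.73  0.44 -0.07  1.07  0.    2.92]
(565, 41, 20) -0.5 [582.  32. 195.] [-0.07  0.41 -0.16  1.    0.   -2.71]
(480, -334, 40) 0.0 [ 500. -334.  215.] [-0.71  0.43 -0.08  1.06  0.    2.43]
(565, 41, 
[... 268 characters left out ...]
0.13  1.05  0.    1.44]
(565, 41, 20) 1.0 [575.  58. 195.] [-0.03  0.4  -0.17  0.99  0.    2.11]
(480, -334, 40) 1.5 [ 481. -314.  215.] [-0.71  0.38 -0.15  1.04  0.    0.93]
(565, 41, 20) 1.5 [566.  61. 195.] [-0.02  0.39 -0.2   0.99  0.    1.62]
(480, -334, 40) 2.0 [ 471. -316.  215.] [-0.72  0.37 -0.17  1.03  0.    0.42]
(565, 41, 20) 2.0 [556.  59. 195.] [-0.03  0.37 -0.22  0.98  0.    1.11]
(480, -334, 40) 2.5 [ 464. -323.  215.] [-0.74  0.36 -0.18  1.03  0.   -0.1 ]
(565, 41, 20) 2.5 [549.  52. 195.] [-0.04  0.36 -0.25  0.97  0.    0.6 ]
(480, -334, 40) 3.0 [ 460. -332.  215.] [-0.75  0.37 -0.17  1.03  0.   -0.61]
(565, 41, 20) 3.0 [545.  43. 195.] [-0.06  0.35 -0.26  0.97  0.    0.09]
```

```bash
cat > v1.py <<'E'
from h import *
import pickle
D={}
def go(name,t,yaw,d):
    look(t,yaw,d); bot.dwell(0.2); m,im=shot("wrist",name); D[name]=m
    print(name,m["position"].round(1),m["rotation"].round(3))
go("b_tray1",(565,41,30),3.14,330)
go("b_tray2",(540,-30,30),3.14,330)
go("b_rack1",(455,-300,40),2.43,330)
go("b_rack2",(440,-360,40),2.43,330)
pickle.dump(D,open("v1.pkl","wb"))
print(bot.get_state()["t"])
E
python3 v1.py
```

```text
b_tray1 [473.   42.1 346.9] [-2.830e-01  1.000e-03  1.571e+00]
b_tray2 [448.4 -28.8 346.8] [-2.830e-01  1.000e-03  1.572e+00]
b_rack1 [ 385.3 -239.3  356.8] [-0.283  0.001  0.863]
b_rack2 [ 370.  -299.4  356.8] [-0.283  0.001  0.862]
5.275
```

View pics/b_tray1.png

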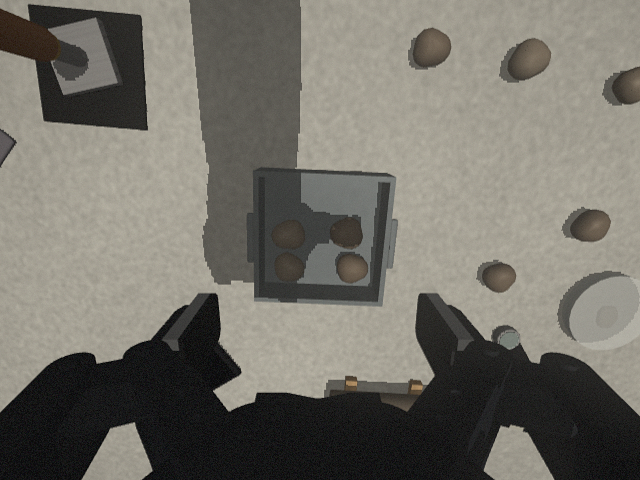

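View pics/b_tray2.png

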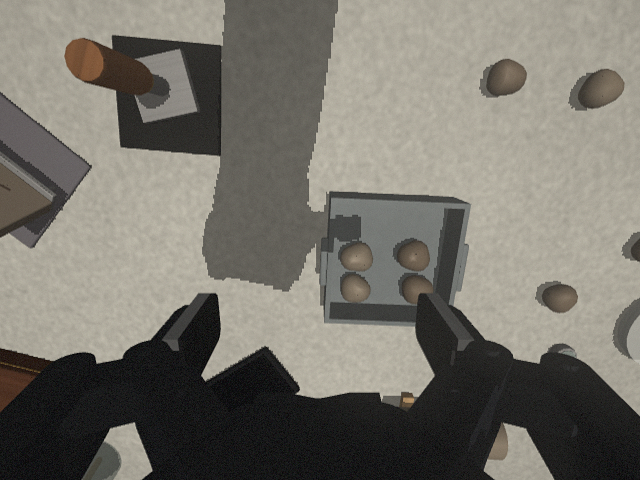

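View pics/b_rack1.png

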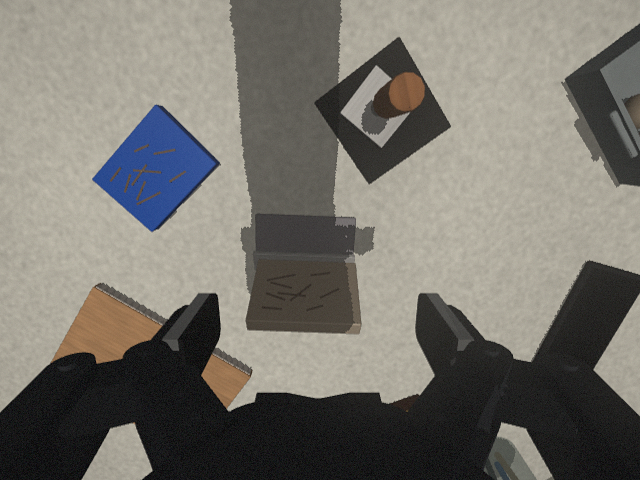

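View pics/b_rack2.png

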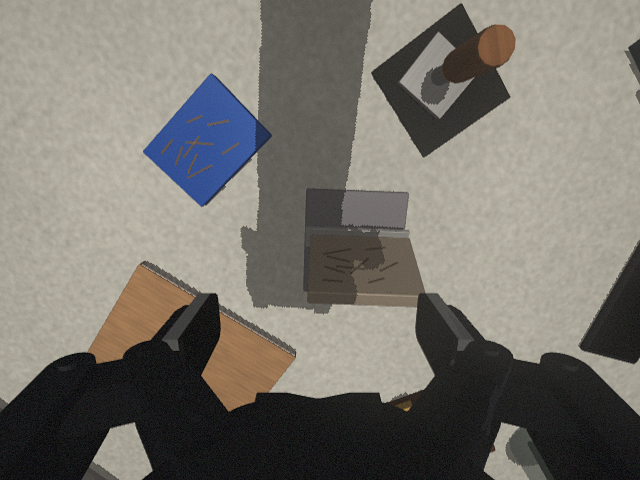

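Run:
```python
import cv2
def crop(f,x,y,w,h,s,o):
    im=cv2.imread(f"pics/{f}.png")[y:y+h,x:x+w]; im=cv2.convertScaleAbs(im,alpha=1.6,beta=10); cv2.imwrite(f"pics/{o}.png",cv2.resize(im,None,fx=s,fy=s,interpolation=cv2.INTER_CUBIC))
crop("b_tray1",230,155,190,160,4,"c_t1")
crop("b_rack1",230,200,160,145,4,"c_r1")
crop("b_rack2",290,175,150,140,4,"c_r2")
```

```text
(no output)
```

View pics/c_t1.png

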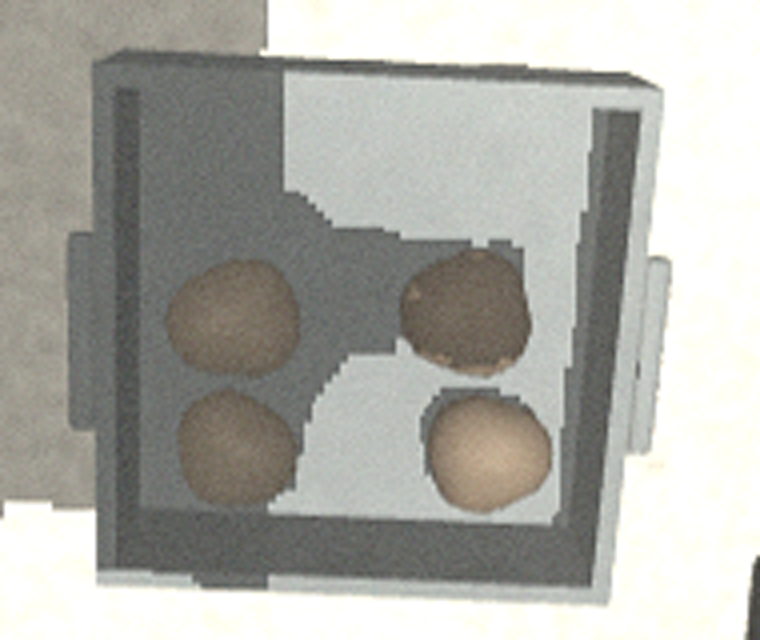

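View pics/c_r1.png

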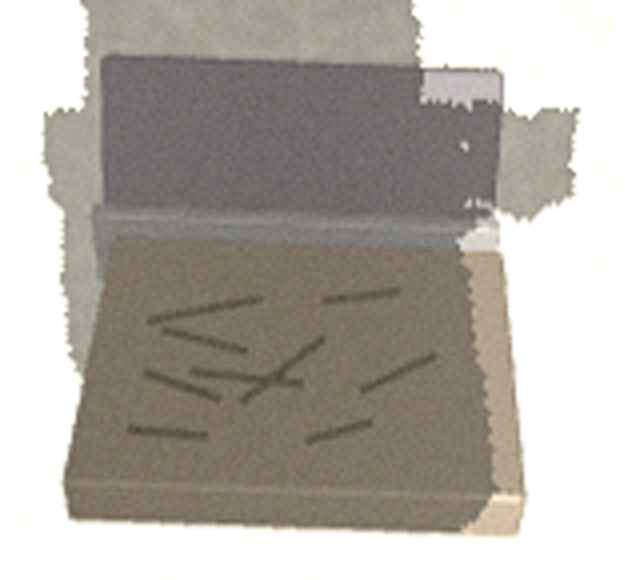

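View pics/c_r2.png

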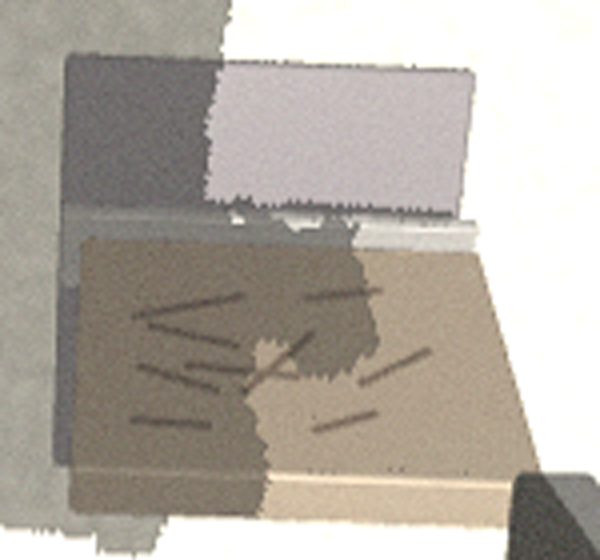

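Run:
```python
from h import *
import pickle
D=pickle.load(open("v1.pkl","rb"))
m=D["b_tray1"]
f=lambda x,y:(x/4+230-.375,y/4+155-.375)
C=np.array([on_plane(m,f(*p),43) for p in [(95,66),(660,90),(607,604),(98,583)]])
print(C.round(1)); print("sides",[np.linalg.norm(C[i]-C[i-1]).round(1) for i in range(4)],"centre",C.mean(0).round(1))
e=(C[2]+C[3]-C[0]-C[1]); print("x-axis angle",np.degrees(np.arctan2(e[1],e[0])), "y-axis", np.degrees(np.arctan2(*(C[1]+C[2]-C[0]-C[3])[[1,0]]))-90)
a=D["b_rack1"];b=D["b_rack2"]
g=lambda x,y:(x/4+230-.375,y/4+200-.375)
k=lambda x,y:(x/4+290-.375,y/4+175-.375)
for n,p,q in [("TL",(66,481),(68,468)),("TR",(524,494),(540,472)),("BL",(118,238),(82,238)),("BR",(500,250),(478,252)),("TLback",(69,520),(70,514)),("rackfrontL",(103,57),(66,55)),("rackfrontR",(502,70),(474,70))]:
    print(n,*[np.round(v,1) for v in two(a,g(*p),b,k(*q))])
# tamper: triangulate handle top centre rack1 (407,92), rack2 (496,46)
print("tamper top",two(a,(407,92),b,(496.5,46)))
for n,mm,P in [("r1",a,[(377,66),(413,97),(378,147),(341,113)]),("r2",b,[(438,32),(479,62),(440,118),(400,83)])]:
    Q=np.array([on_plane(mm,p,14) for p in P]); print(n,Q.round(1),Q.mean(0))
```

```text
[[498.6 -15.8  43. ]
 [503.8 111.5  43. ]
 [632.1 106.4  43. ]
 [626.4 -21.8  43. ]]
sides [np.float64(128.0), np.float64(127.3), np.float64(128.4), np.float64(128.4)] centre [565.2  45.1  43. ]
x-axis angle -2.4736349193926106 y-axis -2.454500172754905
TL [ 461.1 -390.4   86.2] 0.8
TR [ 527.4 -311.2   92.4] 2.3
BL [ 436.6 -366.9   17.4] 0.8
BR [ 504.6 -289.7   24.1] 0.3
TLback [ 469.6 -397.5   85.5] 0.3
rackfrontL [ 398.5 -340.     1.9] 0.4
rackfrontR [ 472.1 -259.9    1.9] 0.1
tamper top (array([ 400.02895472, -173.48052693,  116.34322213]), np.float64(0.12381507809110547))
r1 [[ 369.9 -153.4   14. ]
 [ 413.5 -143.7   14. ]
 [ 428.3 -197.3   14. ]
 [ 379.9 -205.1   14. ]] [ 397.88303681 -174.8766968    14.        ]
r2 [[ 368.6 -154.2   14. ]
 [ 413.7 -139.4   14. ]
 [ 430.6 -195.    14. ]
 [ 380.2 -205.8   14. ]] [ 398.26426044 -173.60673417   14.        ]
```

The brown slab leans on the rack at about (303,295) in b_rack1. The flat blue plate at (155,168) is the look-alike, and the crop confirms the brown one is the slab. The tray centre comes out at about (565,45), with a yaw of about -2.5°. Next I'll approach the slab.

```bash
cat >> h.py <<'E'
th=np.radians(48.3); e=np.array([np.cos(th),np.sin(th),0]); n=np.array([np.sin(th),-np.cos(th),0])
t25=np.radians(25); u=np.sin(t25)*n+np.array([0,0,np.cos(t25)]); mm_=np.cos(t25)*n-np.array([0,0,np.sin(t25)])
SC=np.array([487.4,-344.5,50.5])
def rpy(x,y,z): return R.from_matrix(np.array([x,y,z]).T).as_euler("xyz")
GR=rpy(e,mm_,-u)
TR=np.array([565.2,45.1]); TY=np.radians(-2.46)
def tray(x,y,z): c,s=np.cos(TY),np.sin(TY); return np.array([TR[0]+c*x-s*y,TR[1]+s*x+c*y,z])
def st(): s=bot.get_state(); print("t",round(s["t"],1),"tcp",s["tcp_pos"].round(1),"F",s["contact_force"].round(1),"M",s["wrist_torque"].round(2),"op",round(s["opening"],3)); return s
E
python3 - <<'E'
from h import *
print(GR)
G=SC+4*u
bot.grip(0.55,30)
bot.move_ptp(G+110*u,GR)
st()
bot.movel(G+30*u,max_speed=120)
bot.dwell(.2); st()
shot("scene","d_scene"); shot("top","d_top"); shot("wrist","d_wrist")
E
python3 - <<'E'
import cv2
im=cv2.imread("pics/d_scene.png")[90:250,180:340]; a=cv2.resize(im,None,fx=2.5,fy=2.5,interpolation=cv2.INTER_CUBIC)
im=cv2.imread("pics/d_top.png")[200:360,420:580]; b=cv2.resize(im,None,fx=2.5,fy=2.5,interpolation=cv2.INTER_CUBIC)
cv2.imwrite("pics/d_both.png",cv2.hconcat([a,b]))
E
```

```text
[-2.70526034  0.          0.84299403]
t 7.2 tcp [ 523.4 -376.7  154.1] F [-0.9  0.2  0.2] M [-0.25 -0.36  0.01] op 0.551
t 8.2 tcp [ 498.7 -354.6   82. ] F [-0.1 -0.6 -0.1] M [-0.29 -0.3  -0.01] op 0.551
```

View pics/d_both.png

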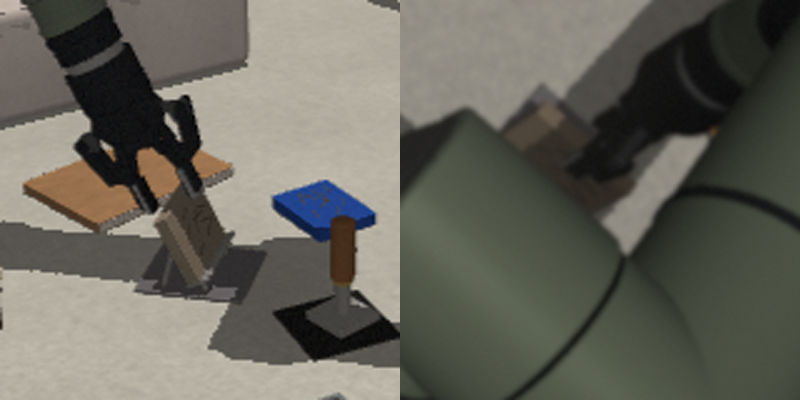

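View pics/d_wrist.png

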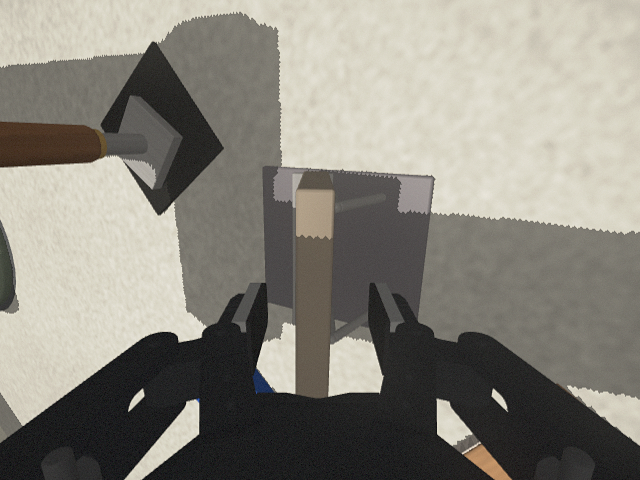

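Run:
```python
from h import *
G=SC+4*u-1.2*mm_
bot.movel(G+30*u)
r=bot.movel(G,max_speed=80,threshold=6); bot.dwell(.2); print(r); st()
shot("wrist","e_wrist")
for o in (0.45,.38,.32,.28):
    bot.grip(o,30); bot.dwell(.1); s=st()
```

```text
False
t 9.4 tcp [ 488.3 -345.3   55.1] F [0.4 0.4 0.8] M [-0.26 -0.29 -0.01] op 0.548
t 9.8 tcp [ 487.8 -344.9   54.6] F [ 0.6 -0.  -0.6] M [-0.29 -0.3  -0.03] op 0.449
t 10.1 tcp [ 487.8 -344.9   54.6] F [ 0.3 -0.5  0.5] M [-0.3  -0.26 -0.04] op 0.38
t 10.4 tcp [ 487.8 -344.9   54.6] F [ 0.1 -0.6  0.5] M [-0.26 -0.3  -0.02] op 0.321
t 10.7 tcp [ 487.9 -344.9   54.6] F [ 1.  -0.5 -1. ] M [-0.28 -0.36  0.  ] op 0.276
```

View pics/e_wrist.png

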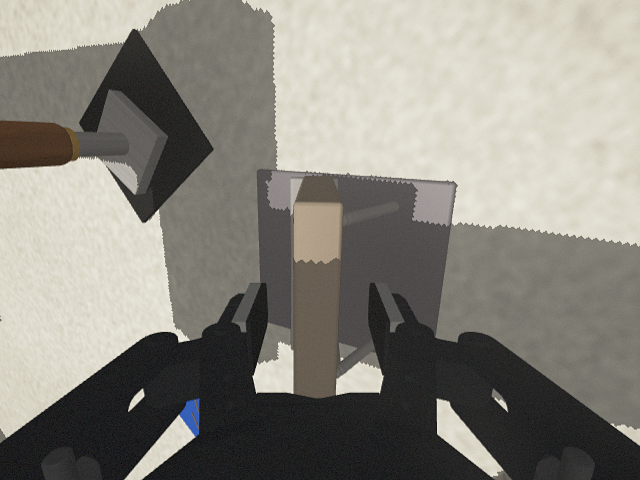

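Run:
```python
from h import *
m=imaging.camera_model("wrist")
for k in (48,52,56): print(k,proj(m,SC-1.2*mm_+39*u+k*e-8*mm_),proj(m,SC-1.2*mm_+39*u+k*e+8*mm_))
bot.grip(0.1,30); bot.dwell(.2); st()
shot("wrist","e_wrist2")
```

```text
48 [295.5187486  213.59690651] [344.83130184 213.62431808]
52 [295.29526234 201.38024511] [345.12516078 201.4088569 ]
56 [295.0670369 188.9045213] [345.42525072 188.93437832]
t 11.2 tcp [ 487.4 -344.5   55. ] F [-2.9  2.1  3.4] M [ 0.42  0.64 -0.27] op 0.185
```

View pics/e_wrist2.png

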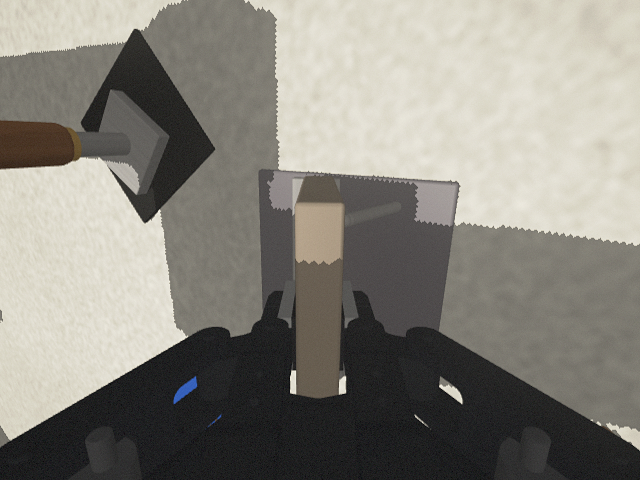

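Run:
```python
from h import *
p=bot.get_state()["tcp_pos"]
bot.movel(p+25*u,max_speed=50); st()
bot.movel(p+60*u,max_speed=80)
p=bot.get_state()["tcp_pos"]; bot.movel([p[0],p[1],205],max_speed=120); st()
yaw=pi/2+TY; ori=[pi,0,yaw]
T=tray(-47,0,200)
q=solve_ik(T,ori); print(np.round(q,2))
bot.movel(T,rot=ori,max_speed=150)
bot.movel(tray(-47,0,90),max_speed=100)
bot.dwell(.3); st()
shot("wrist","f_wrist"); shot("scene","f_scene")
import cv2
im=cv2.imread("pics/f_scene.png")[140:340,200:400]; cv2.imwrite("pics/f_sc.png",cv2.resize(im,None,fx=3,fy=3,interpolation=cv2.INTER_CUBIC))
```

```text
t 11.9 tcp [ 495.5 -351.7   78. ] F [-2.2  2.6  1.1] M [ 0.3   0.42 -0.18] op 0.18
t 13.4 tcp [ 506.3 -361.5  204.1] F [-0.2  0.2 -3.4] M [-0.49 -0.5  -0.02] op 0.185
[-0.05  0.3  -0.32  0.96  0.    1.56]
t 17.8 tcp [518.5  47.1  90.4] F [ 1.  -0.9 -2.8] M [ 0.02  0.04 -0.01] op 0.181
```

View pics/f_wrist.png

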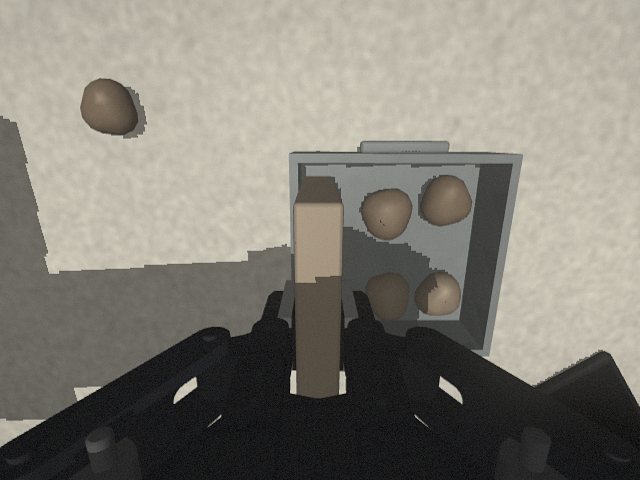

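View pics/f_sc.png

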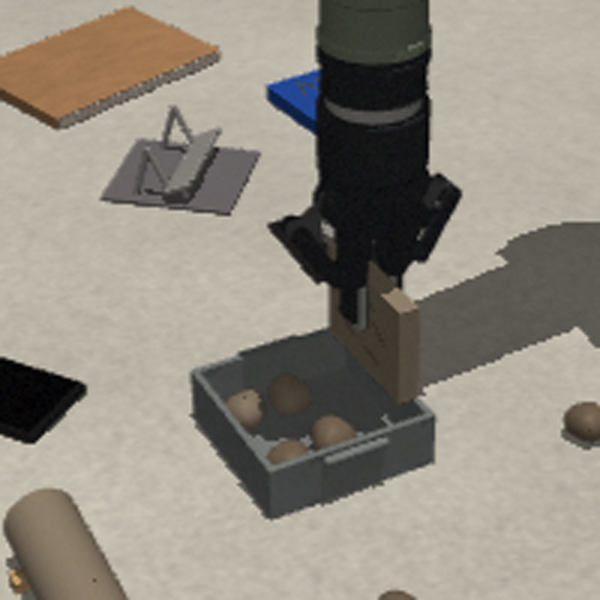

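Run:
```python
from h import *
m=imaging.camera_model("wrist")
A=on_plane(m,(291,153),43);B=on_plane(m,(521.5,154.5),43);C=on_plane(m,(489,353),43)
print(A,B,C,np.linalg.norm(A-B),np.linalg.norm(B-C),np.degrees(np.arctan2(*(B-A)[[1,0]])),np.degrees(np.arctan2(*(B-C)[[1,0]]))-90)
print("centre",(A+C)/2, "model corners",tray(-65,65,43),tray(65,65,43),tray(65,-65,43))
```

```text
[505.16641264 113.12501977  43.        ] [631.79098846 107.0239733   43.        ] [626.85827225 -19.33325887  43.        ] 126.77147143948594 126.45347686467193 -2.75850150093929 -2.2355695684620684
centre [566.01234245  46.89588045  43.        ] model corners [503.04982616 112.83002208  43.        ] [632.93002208 107.25017384  43.        ] [627.35017384 -22.63002208  43.        ]
```

```bash
sed -i 's/^TR=.*;/TR=np.array([565.5,45.8]);/' h.py
python3 - <<'E'
from h import *
bot.movel(tray(-47,0,58),max_speed=60); bot.dwell(.2); s=st()
r=bot.movel(tray(-47,0,40),max_speed=12,threshold=3.5); print(r); bot.dwell(.2); st()
shot("wrist","g_wrist"); shot("scene","g_scene")
im=cv2.imread("pics/g_scene.png")[200:340,240:380]; cv2.imwrite("pics/g_sc.png",cv2.resize(im,None,fx=4,fy=4,interpolation=cv2.INTER_CUBIC))
E
```

```text
t 18.8 tcp [518.9  47.8  58.4] F [ 0.5  0.2 -3.6] M [ 0.   -0.05  0.02] op 0.183
True
t 20.1 tcp [518.5  47.8  43.3] F [-0.2 -0.4  5.9] M [-0.    0.21 -0.  ] op 0.18
```

View pics/g_wrist.png

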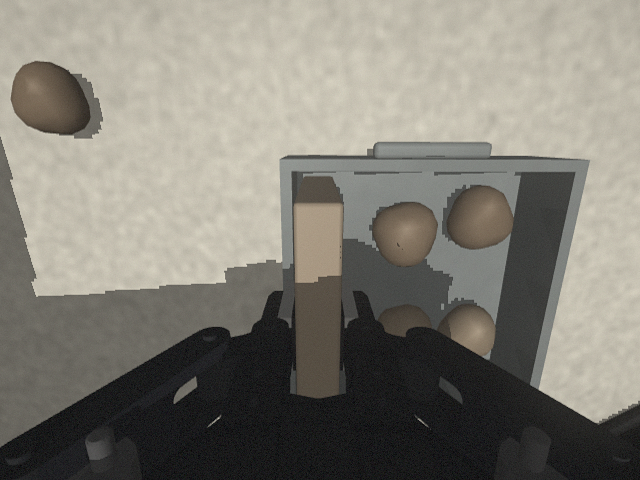

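View pics/g_sc.png

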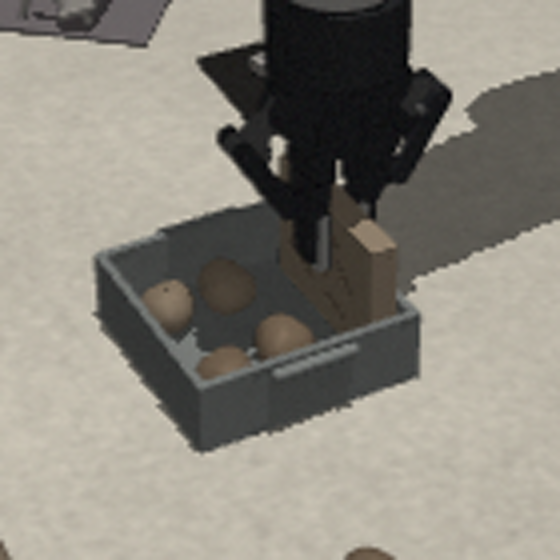

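Run:
```python
from h import *
bot.grip(0.24,20); bot.dwell(.2); st()
bot.grip(0.40); bot.dwell(.2); st()
shot("wrist","h_wrist0")
bot.movel(tray(-47,0,60),max_speed=25); st()
bot.movel(tray(-47,0,170),max_speed=120)
shot("wrist","h_wrist"); 
look(tray(0,0,40),pi+TY-.01,330); bot.dwell(.2); m,im=shot("wrist","h_wrist2"); st()
cv2.imwrite("pics/h_c.png",cv2.resize(im[150:320,230:420],None,fx=4,fy=4,interpolation=cv2.INTER_CUBIC))
import pickle; pickle.dump(m,open("h.pkl","wb"))
```

```text
t 20.7 tcp [518.7  47.8  43.1] F [ 0.8 -0.4  6.2] M [ 0.   -0.15 -0.01] op 0.242
t 21.1 tcp [516.8  47.9  41.9] F [-0.2  0.2 -0.4] M [-0.06  0.02  0.05] op 0.397
t 22.1 tcp [518.4  47.8  59.9] F [-0.6  0.8  0.1] M [0.05 0.02 0.02] op 0.401
t 24.8 tcp [545.7  46.4 215.3] F [ 0.7 -0.1  0.3] M [-0.02  0.02  0.03] op 0.405
```

View pics/h_wrist.png

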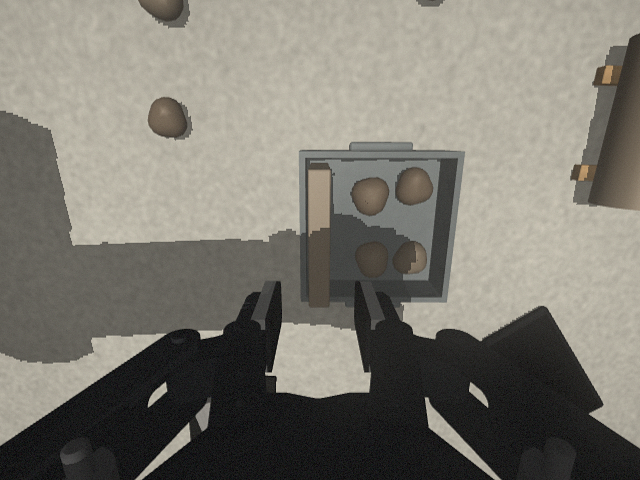

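View pics/h_c.png

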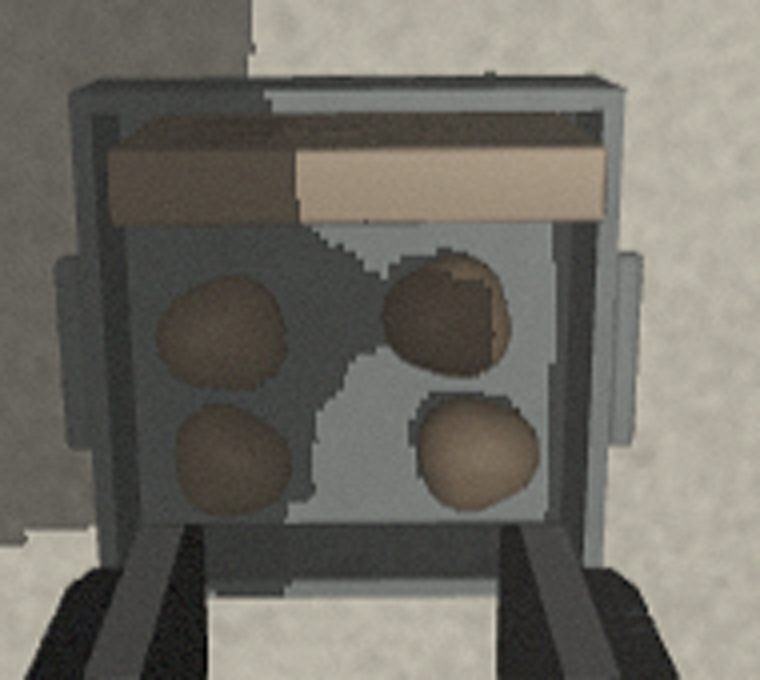

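```bash
cat >> h.py <<'E'
def fix(m): m=dict(m); m["position"]=np.array(m["position"])+[0,0,4.5]; return m
def wshot(save=None):
    m,im=shot("wrist",save); return fix(m),im
def to_tray(p):
    c,s=np.cos(TY),np.sin(TY); d=np.array(p[:2])-TR; return np.array([c*d[0]+s*d[1],-s*d[0]+c*d[1]])
def stones(im,show=None):
    hsv=cv2.cvtColor(im,cv2.COLOR_BGR2HSV); lab=cv2.cvtColor(im,cv2.COLOR_BGR2LAB)
    b=cv2.GaussianBlur(im,(3,3),0).astype(float)
    ratio=(b[...,2]+1)/(b[...,0]+1); br=b[...,2]
    mk=((ratio>1.28)&(br<215)&(br>38)).astype(np.uint8)*255
    mk=cv2.morphologyEx(mk,cv2.MORPH_OPEN,np.ones((3,3)))
    mk=cv2.morphologyEx(mk,cv2.MORPH_CLOSE,np.ones((5,5)))
    if show: cv2.imwrite(f"pics/{show}.png",mk)
    out=[]
    for c in cv2.findContours(mk,cv2.RETR_EXTERNAL,cv2.CHAIN_APPROX_NONE)[0]:
        a=cv2.contourArea(c)
        if a<150: continue
        (x,y),(w,h),an=cv2.minAreaRect(c); M=cv2.moments(c)
        out.append((M["m10"]/M["m00"],M["m01"]/M["m00"],a,w,h,a/(w*h+1e-9)))
    return out
E
python3 - <<'E'
from h import *
import pickle
m=fix(pickle.load(open("h.pkl","rb")))
f=lambda x,y:(x/4+230-.375,y/4+150-.375)
C=np.array([on_plane(m,f(*p),43) for p in [(70,92),(626,92),(600,597),(100,590)]])
print([to_tray(c).round(1) for c in C])
print("slab top",[to_tray(on_plane(m,f(*p),83)).round(1) for p in [(110,150),(603,148),(605,220),(110,223)]])
for p in [(222,332),(447,314),(233,460),(478,453)]: print("stone",to_tray(on_plane(m,f(*p),19)).round(1))
look((500,235,0),pi/2+.6,420); bot.dwell(.2)
m,im=wshot("i_bench"); pickle.dump(m,open("i.pkl","wb"))
for s in stones(im,"i_mask"): print(np.round(s,2), on_plane(m,s[:2],14).round(1))
st()
E
```

```text
[array([-64.7, -65.6]), array([-63.5,  65.3]), array([67.2, 64.8]), array([ 64.1, -66.5])]
slab top [array([-56.1, -49.7]), array([-55.6,  53. ]), array([-40.4,  54.1]), array([-40.7, -50.6])]
stone [  0.7 -34.4]
stone [-3.7 25.5]
stone [ 37.1 -32.7]
stone [35.6 34.4]
[440.27 426.54 364.5   31.11  15.56   0.75] [810.4  99.2  14. ]
[313.98 373.89 284.    21.27  17.15   0.78] [605.2  69.7  14. ]
[289.1  362.54 380.5   22.    21.     0.82] [566.5  65.6  14. ]
[6.1059e+02 3.8281e+02 1.9890e+03 2.8200e+01 9.0550e+01 7.8000e-01] [958.3 293.7  14. ]
[394.82 287.33 321.5   20.    21.     0.77] [617.  237.5  14. ]
[203.64 251.54 314.    21.    20.     0.75] [390.4 141.1  14. ]
[401.68 206.82 412.5   24.04  22.63   0.76] [558.9 324.9  14. ]
[247.47 196.69 358.5   22.    20.     0.81] [400. 231.  14.]
t 26.3 tcp [474.7 271.2 261.6] F [-0.3  0.5 -0.5] M [ 0.03 -0.03  0.02] op 0.402
```

View pics/i_bench.png

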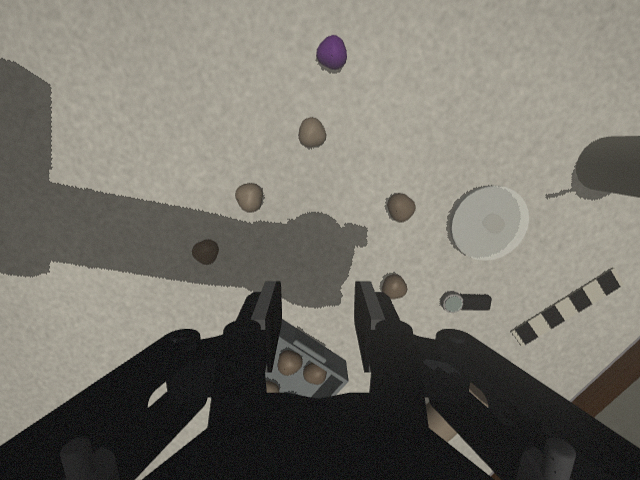

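Run:
```python
from h import *
im=cv2.imread("pics/i_bench.png"); b=cv2.GaussianBlur(im,(5,5),0).astype(float)
for p in [(312,132),(308,126),(249,197),(205,251),(400,207),(395,286),(332,53),(200,100),(100,220),(450,350),(290,362),(313,350),(324,139)]:
    v=b[p[1],p[0]]; print(p,v.round(),(v[2]/v[0]).round(2))
```

```text
(312, 132) [102. 118. 130.] 1.27
(308, 126) [ 96. 112. 124.] 1.29
(249, 197) [110. 127. 140.] 1.27
(205, 251) [48. 56. 64.] 1.33
(400, 207) [ 87. 102. 114.] 1.31
(395, 286) [ 99. 116. 130.] 1.31
(332, 53) [113.  65. 100.] 0.88
(200, 100) [147. 159. 164.] 1.12
(100, 220) [85. 92. 94.] 1.11
(450, 350) [36. 37. 37.] 1.03
(290, 362) [ 89. 104. 118.] 1.33
(313, 350) [65. 67. 66.] 1.02
(324, 139) [80. 90. 96.] 1.2
```

```bash
sed -i 's/GaussianBlur(im,(3,3),0)/GaussianBlur(im,(5,5),0)/; s/ratio>1.28/ratio>1.2/' h.py
cat >> h.py <<'E'
DN=lambda yaw:[pi,0,yaw]
def refine(xy,z=14,maxd=45,save=None,rad=(20,60)):
    bot.dwell(.15); m,im=wshot(save); best=None
    for s in stones(im):
        if s[5]<.65: continue
        p=on_plane(m,s[:2],z); d=np.hypot(*(p[:2]-xy))
        if d<maxd and (best is None or d<best[0]): best=(d,p[:2],s)
    return best
def pick(xy,yaw,zg=7,eff=40,op=.62):
    xy=np.array(xy,float)
    bot.grip(op,eff)
    bot.move_ptp([xy[0],xy[1],120],DN(yaw))
    b=refine(xy,save="pick")
    print("refine",b)
    if b is None: return False
    xy=b[1]
    bot.movel([xy[0],xy[1],40],max_speed=200)
    r=bot.movel([xy[0],xy[1],zg],max_speed=90,threshold=10)
    if r: print("touch!"); st(); return False
    bot.grip(0.05,eff); bot.dwell(.1)
    bot.movel([xy[0],xy[1],130],max_speed=250)
    o=st()["opening"]; return o>.2
def place(x,y,z,op=.55,yaw=pi):
    bot.move_ptp(tray(x,y,130),DN(yaw+TY))
    bot.movel(tray(x,y,z),max_speed=120,threshold=12) 
    bot.dwell(.1); st(); bot.grip(op); bot.dwell(.15)
    bot.movel(tray(x,y,130),max_speed=200)
E
python3 - <<'E'
from h import *
print(pick((617,237.5),pi))
E
cp pics/pick.png pics/j_pick.png
```

```text
refine (np.float64(2.220191913642241), array([614.86383264, 238.10501336]), (316.6591954022988, 233.68347701149423, 1160.0, 38.890869140625, 38.890869140625, 0.7669422996062346))
t 30.0 tcp [614.  237.9 128.8] F [-0.4 -0.9 -1.3] M [-0.01  0.   -0.04] op 0.359
True
```

View pics/j_pick.png

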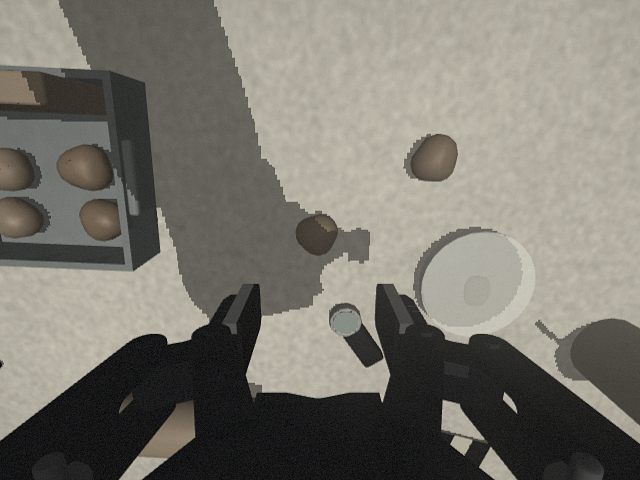

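```bash
python3 - <<'E'
from h import *
place(43,1,31,op=.55)
print(pick((559,325),pi))
E
cp pics/pick.png pics/j_pick2.png
```

```text
t 31.8 tcp [609.4  45.   32. ] F [-0.1  0.6  0.2] M [ 0.02  0.01 -0.03] op 0.357
refine (np.float64(1.677452952569944), array([557.68611325, 323.95714334]), (317.4413183279743, 234.33212754555194, 1244.0, 37.631099700927734, 42.37451934814453, 0.7801330649586631))
t 36.6 tcp [556.8 323.6 128.7] F [-0.7 -0.1 -0.7] M [-0.01 -0.01  0.02] op 0.353
True
```

View pics/j_pick2.png

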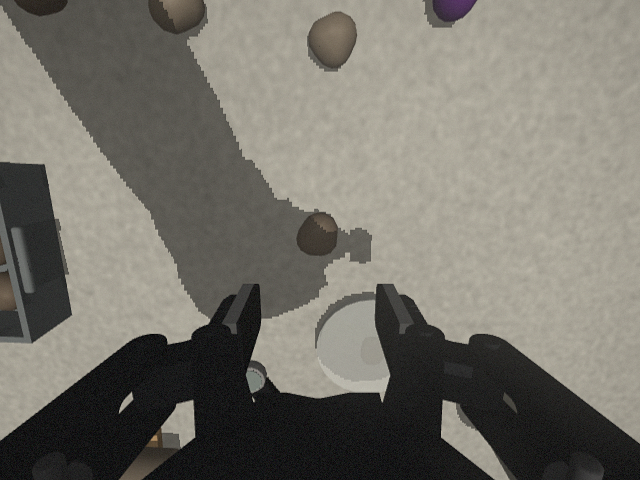

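Stone 2 is held. I'll look at the tray before placing it.

```bash
cat >> h.py <<'E'
def trayview(save,dist=330,dx=-10):
    look(tray(dx,0,40),pi+TY,dist); bot.dwell(.2); m,im=wshot(save)
    L=[]
    for s in stones(im):
        if s[2]>6000: continue
        p=to_tray(on_plane(m,s[:2],19)); 
        if abs(p[0])<75 and abs(p[1])<75: print(p.round(1),np.round(s[:3],0)); L.append(p)
    cv2.imwrite(f"pics/{save}_c.png",cv2.resize(im[130:330,220:430],None,fx=3,fy=3,interpolation=cv2.INTER_CUBIC)); return m,im,L
E
python3 - <<'E'
from h import *
trayview("k"); st()
E
```

```text
[66.8  2.5] [ 318.  298. 4816.]
[  1.6 -34.1] [285. 242. 601.]
[-2.5 25.8] [340. 239. 638.]
[-40.2   1.5] [ 318.  204. 3014.]
t 38.0 tcp [535.8  47.7 215. ] F [-0.4 -0.2  0.6] M [0.05 0.04 0.02] op 0.352
```

View pics/k_c.png

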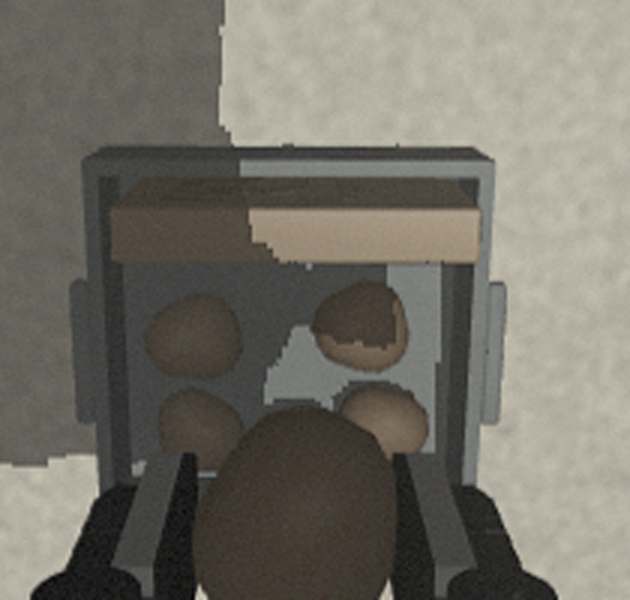

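Run:
```python
from h import *
place(9,-4,31,op=.55)
trayview("l"); st()
```

```text
t 39.5 tcp [574.8  41.5  31.8] F [-0.5  0.1 -0.5] M [ 0.01  0.   -0.01] op 0.354
[19.3 -1.3] [ 316.  259. 3760.]
[-40.3   2. ] [ 319.  205. 3062.]
t 41.3 tcp [535.1  46.7 213.6] F [ 0.4 -0.1  0.9] M [ 0.04  0.07 -0.02] op 0.547
```

View pics/l_c.png

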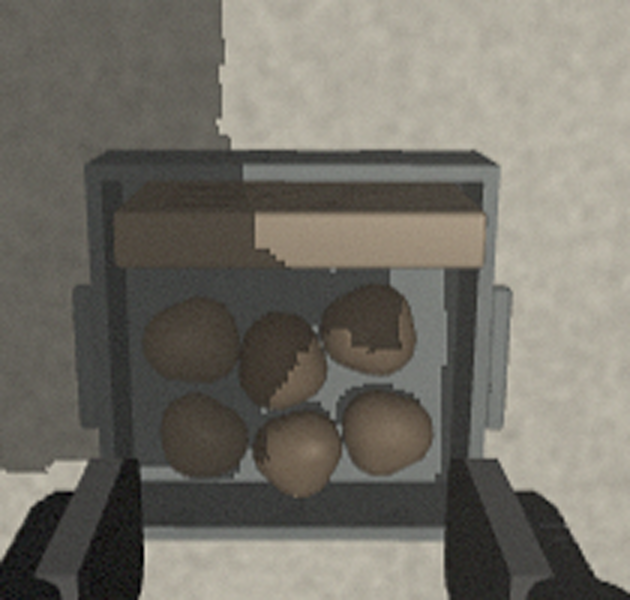

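```bash
python3 - <<'E'
from h import *
ok=pick((423,330),pi); print(ok)
if ok: place(-23,-6,31,op=.5)
st()
ok=pick((400,231),pi); print(ok)
E
cp pics/pick.png pics/m_pick.png
```

```text
refine None
False
t 43.0 tcp [424.1 329.3 120.4] F [-0.2  0.1  0.1] M [ 0.04  0.01 -0.04] op 0.624
refine (np.float64(3.034962491700747), array([402.46557152, 232.76973286]), (317.8330607795039, 238.77718724448079, 1223.0, 38.18376159667969, 41.719295501708984, 0.7677340122009884))
t 46.0 tcp [402.  232.6 129.4] F [-0.5  0.1 -0.7] M [-0.03 -0.02  0.02] op 0.378
True
```

View pics/m_pick.png

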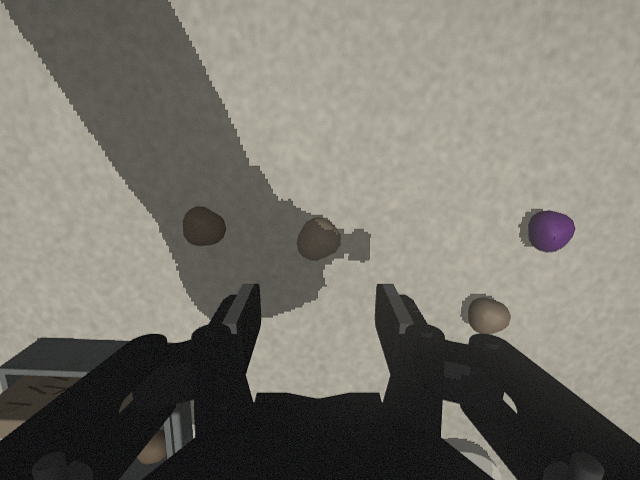

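Run:
```python
from h import *
place(-23,-6,31,op=.5)
ok=pick((390.4,141),pi); print(ok)
```

```text
t 48.0 tcp [543.1  40.9  31.9] F [ 0.7  0.5 -1.3] M [ 0.01 -0.16 -0.01] op 0.374
refine (np.float64(3.6439954415620686), array([392.5983571 , 143.90618802]), (320.95975463794133, 236.72307001795332, 1114.0, 36.0, 39.0, 0.7934472934467284))
t 52.5 tcp [392.3 143.8 129.6] F [ 0.5 -0.3 -1.6] M [ 0.    0.01 -0.02] op 0.354
True
```

Run:
```python
from h import *
# pose of pick shot: tcp (400,231,120) yaw pi
Rt=R.from_euler("xyz",DN(pi)); pos=np.array([400.3,231,120.4])+Rt.apply(CP)+[0,0,4.5]
m=imaging.camera_model("wrist"); m=dict(m)
Rc=R.from_euler("xyz",m["rotation"]); Rn=R.from_euler("xyz",bot.get_state()["orientation"])
m["position"]=pos; m["rotation"]=(Rt*Rn.inv()*Rc).as_euler("xyz")
print(on_plane(m,(489,315),14),"check",on_plane(m,(317.8,238.8),14))
```

```text
[468.70794281 376.51940076  14.        ] check [401.72585676 231.57335146  14.        ]
```

Run:
```python
from h import *
place(-22,-40,47,op=.48)
trayview("n"); st()
```

```text
t 54.2 tcp [542.5   6.9  47.9] F [ 0.6  0.1 -0.2] M [0.   0.01 0.06] op 0.352
t 55.9 tcp [534.8  46.3 213.6] F [-0.6  0.1  0.3] M [-0.02  0.01 -0.01] op 0.481
```

View pics/n_c.png

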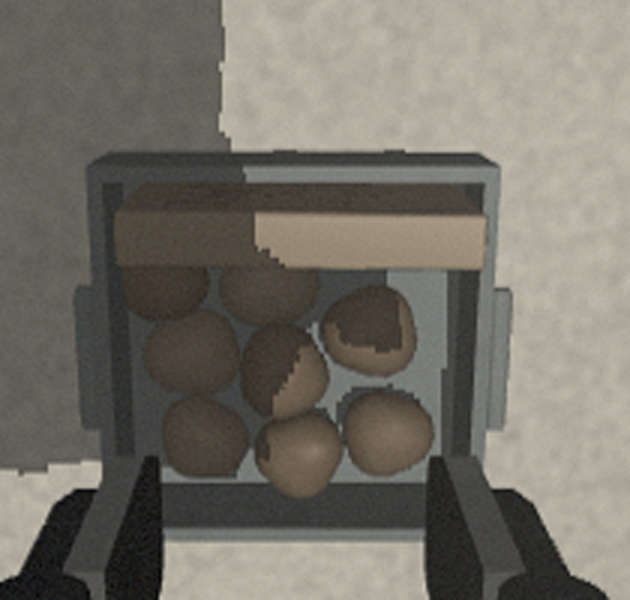

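```bash
python3 - <<'E'
from h import *
ok=pick((468.7,376.5),pi); print(ok)
if ok:
    place(-22,40,47,op=.48)
    trayview("o"); st()
E
cp pics/pick.png pics/o_pick.png
```

```text
refine (np.float64(1.3609405867083795), array([469.32583816, 375.29149436]), (316.3980627306273, 236.19265067650676, 1084.0, 36.0, 38.0, 0.7923976608181342))
t 59.9 tcp [468.7 374.9 128.9] F [-0.8  0.1 -0.9] M [-0.04  0.04 -0.02] op 0.35
True
t 62.0 tcp [546.1  86.9  47.9] F [-0.4 -0.6 -0.5] M [0.01 0.03 0.01] op 0.349
t 63.6 tcp [534.8  47.1 213.6] F [-0.2 -0.3  0.2] M [-0.01 -0.01 -0.03] op 0.48
```

View pics/o_pick.png

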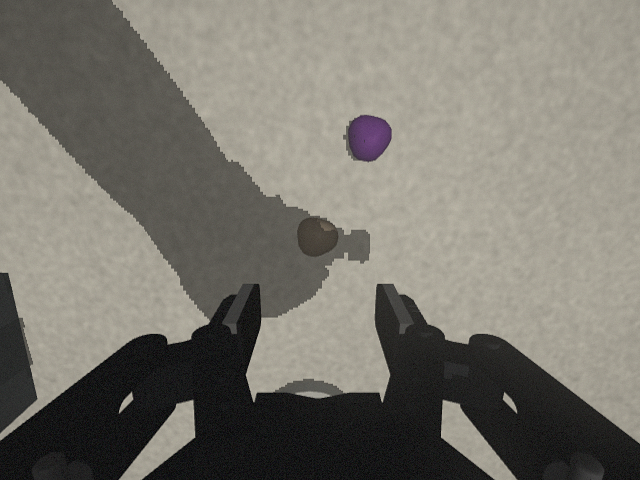

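View pics/o_c.png

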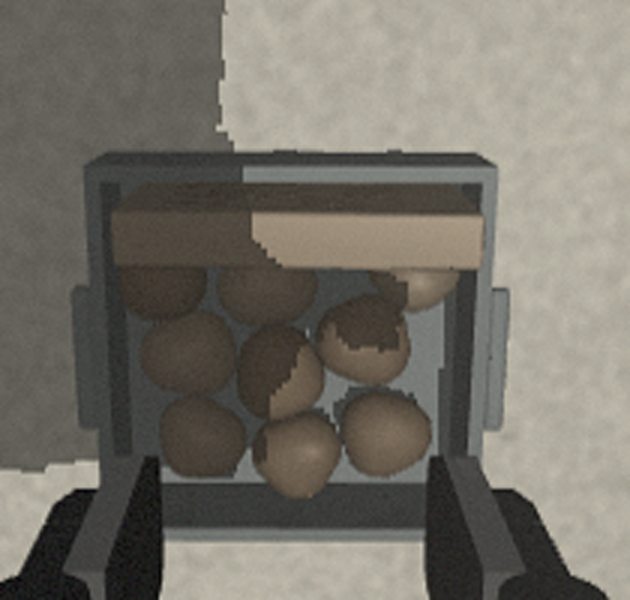

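Run:
```python
from h import *
bot.move_ptp([420,-60,250],DN(pi))
shot("scene","p_scene"); shot("top","p_top")
im=cv2.imread("pics/p_scene.png")[200:340,230:370]; a=cv2.resize(im,(500,500),interpolation=cv2.INTER_CUBIC)
cv2.imwrite("pics/p_sc.png",a)
```

```text
(no output)
```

View pics/p_sc.png

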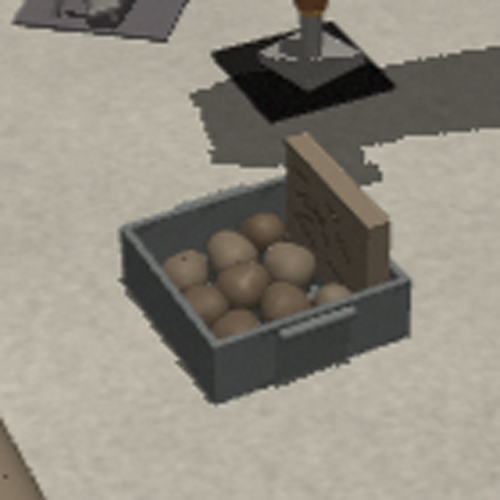

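View pics/p_top.png

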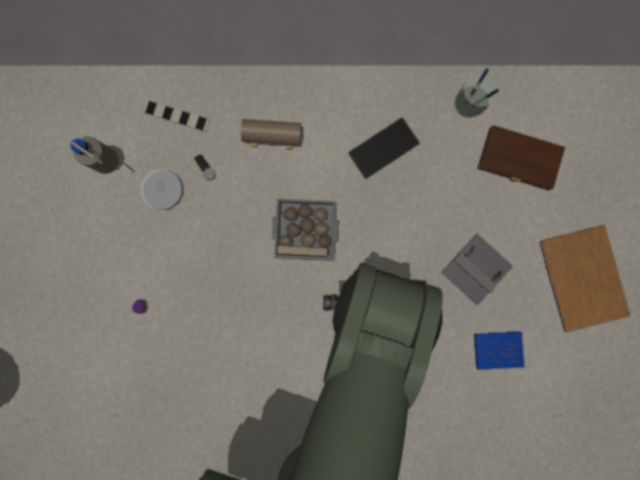

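Run:
```python
from h import *
bot.grip(.75,60)
yg=pi+np.radians(13.5)
bot.move_ptp([400,-173.5,165],DN(yg)); bot.dwell(.2); st()
m,im=wshot("q_wrist")
print(proj(m,[400,-173.5,120]),proj(m,[400,-173.5,54]))
for c in [(27,27),(27,-27),(-27,-27),(-27,27)]:
    a=np.radians(13.5); print(proj(m,[400+c[0]*np.cos(a)-c[1]*np.sin(a),-173.5+c[0]*np.sin(a)+c[1]*np.cos(a),14]).round(1))
```

```text
t 65.6 tcp [ 401.  -172.9  166. ] F [ 0.6 -0.3 -0.2] M [-0.04  0.    0.05] op 0.752
[315.38330982 261.84833181] [316.06751337 233.24143251]
[345.  249.7]
[287.6 249.5]
[286.3 192.2]
[346.5 192.4]
```

View pics/q_wrist.png

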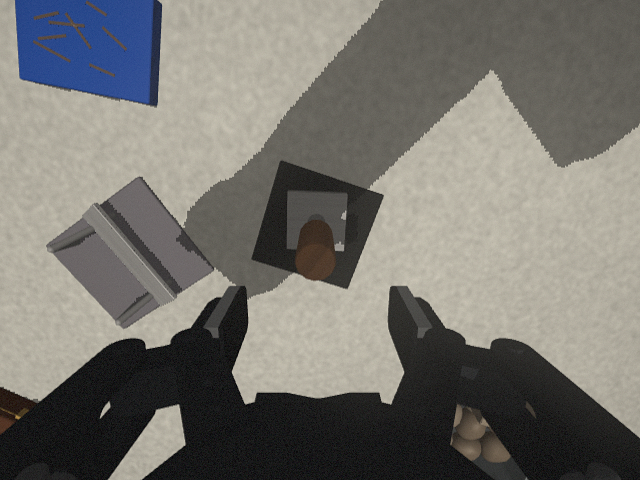

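Run:
```python
from h import *
bot.movel([400,-173.5,130],max_speed=120)
r=bot.movel([400,-173.5,75],max_speed=80,threshold=8); print(r); st()
bot.grip(.45); bot.dwell(.1); st()
bot.grip(.1,80); bot.dwell(.3); st()
s=bot.get_state()
np.save("tg.npy",np.r_[s["tcp_pos"],s["orientation"]])
bot.movel([400,-173.5,140],max_speed=60); bot.dwell(.3); st()
shot("wrist","r_wrist")
```

```text
False
t 66.9 tcp [ 400.3 -173.7   75.3] F [-0.5  0.1 -0.8] M [-0.03  0.05  0.02] op 0.754
t 67.4 tcp [ 400.1 -173.5   75.1] F [-0.7 -0.7  0.1] M [ 0.   -0.02  0.03] op 0.45
t 68.0 tcp [ 400.2 -173.7   75.1] F [-0.1 -0.6  3.3] M [-0.07  0.15  0.  ] op 0.287
t 69.5 tcp [ 399.9 -173.4  139.8] F [-0.1  0.3 -3.9] M [ 0.01  0.01 -0.02] op 0.289
```

View pics/r_wrist.png

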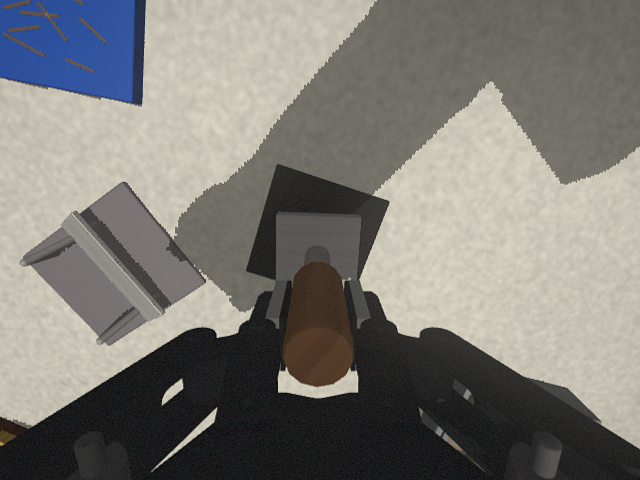

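```bash
cat >> h.py <<'E'
def tamp(x,y,F=25,zlow=98,back=True):
    bot.movel(tray(x,y,125),max_speed=120); bot.dwell(.2)
    f0=bot.get_state()["contact_force"][2]
    r=bot.movel(tray(x,y,zlow),max_speed=18,threshold=F); s=bot.get_state()
    bot.dwell(.15); s2=bot.get_state()
    print("tamp",x,y,r,"z",s["tcp_pos"][2].round(1),s2["tcp_pos"][2].round(1),"F",(s["contact_force"]-[0,0,f0]).round(1),(s2["contact_force"]-[0,0,f0]).round(1),"M",s2["wrist_torque"].round(2))
    bot.movel(tray(x,y,125),max_speed=100)
E
python3 - <<'E'
from h import *
bot.movel([400,-173.5,190],max_speed=150)
bot.movel(tray(28,0,190),rot=DN(pi+TY),max_speed=200)
bot.movel(tray(28,28,130),max_speed=120)
bot.dwell(.2); st(); shot("wrist","s_wrist")
shot("scene","s_scene")
E
```

```text
t 72.5 tcp [595.4  72.2 131. ] F [ 0.5 -0.2 -4.8] M [ 0.01 -0.01  0.03] op 0.286
```

View pics/s_wrist.png

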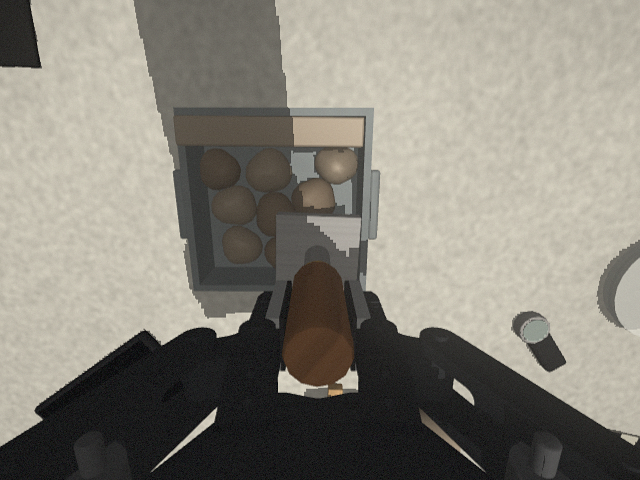

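View pics/s_scene.png

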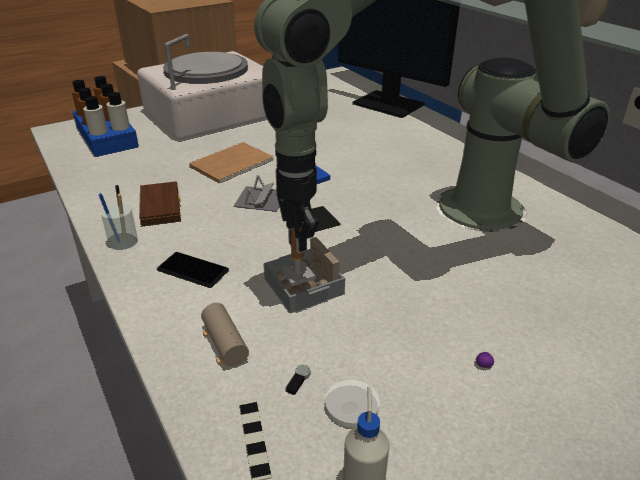

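Run:
```python
from h import *
tamp(28,28); tamp(28,-28); 
st()
```

```text
tamp 28 28 True z 102.9 102.9 F [-0.4  0.9  7.4] [-0.6  1.5  9.5] M [0.15 0.19 0.02]
tamp 28 -28 False z 102.0 102.0 F [-1.6 -1.7 19.3] [-1.8  0.2 20. ] M [0.21 0.69 0.06]
t 78.0 tcp [592.5  16.6 125. ] F [-0.   0.2 -4.2] M [0.03 0.01 0.04] op 0.286
```

Run:
```python
from h import *
tamp(-5,-28); tamp(-5,28); tamp(12,0)
bot.movel(tray(28,0,150),max_speed=100); st()
shot("wrist","t_wrist"); shot("scene","t_scene")
```

```text
tamp -5 -28 True z 104.1 104.1 F [-1.   2.  10.4] [-0.5  2.9  9.6] M [ 0.42  0.27 -0.01]
tamp -5 28 True z 104.7 104.7 F [ 0.7 -1.6 10.4] [-0.1 -1.1  9.5] M [-0.26 -0.05 -0.01]
tamp 12 0 True z 103.2 103.2 F [-1.6 -0.3 11.6] [-2.2 -0.3 11.2] M [-0.05  0.54  0.  ]
t 85.8 tcp [593.1  44.6 149.3] F [ 0.4  0.5 -4.4] M [-0.05  0.02 -0.04] op 0.282
```

View pics/t_wrist.png

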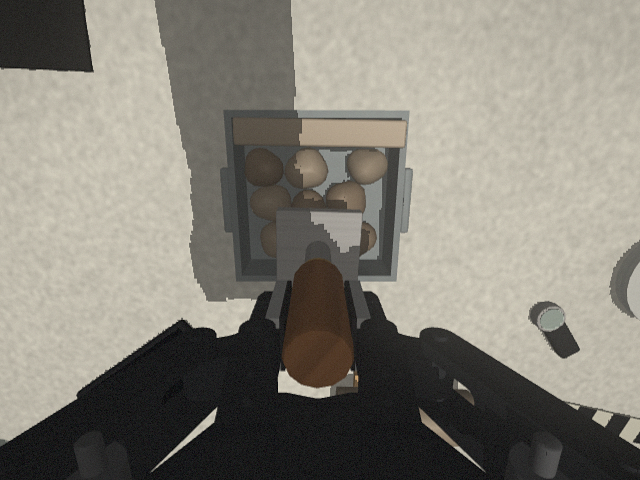

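Run:
```python
from h import *
for p in [(-4,-29),(-4,29),(-4,0),(28,0),(28,28)]: tamp(*p,F=45)
st()
```

```text
tamp -4 -29 False z 103.0 103.0 F [-6.2  0.7 32.7] [-7.1  0.4 31.8] M [0.57 1.72 0.03]
tamp -4 29 False z 103.5 103.5 F [ 2.3 -3.  24.3] [ 1.1 -2.1 24. ] M [-0.45 -0.17  0.06]
tamp -4 0 False z 103.3 103.3 F [-7.9 -1.9 32.7] [-6.7 -1.7 32.8] M [-0.31  1.74 -0.  ]
tamp 28 0 False z 102.4 102.4 F [-3.2  0.5 24.5] [-4.   0.7 23.4] M [ 0.22  1.02 -0.01]
tamp 28 28 False z 102.6 102.6 F [-5.7  0.4 26.2] [-5.6  1.7 25.8] M [ 0.13  1.21 -0.07]
t 100.4 tcp [594.9  72.6 124.9] F [ 0.2 -0.2 -4. ] M [-0.04  0.03 -0.02] op 0.284
```

Run:
```python
from h import *
g=np.load("tg.npy")
bot.movel(tray(28,0,190),max_speed=150)
bot.movel([g[0],g[1],190],rot=DN(pi+np.radians(13.5)),max_speed=200)
bot.movel([g[0],g[1],105],max_speed=120); bot.dwell(.2); st(); shot("wrist","u_wrist")
r=bot.movel([g[0],g[1],68],max_speed=15,threshold=4); bot.dwell(.2); print(r); st()
```

```text
t 103.7 tcp [ 400.8 -174.1  105.7] F [ 0.2 -0.1 -3.8] M [ 0.    0.04 -0.  ] op 0.286
True
t 105.7 tcp [ 400.  -173.8   75.7] F [-0.4 -0.1  5.7] M [-0.05  0.05  0.04] op 0.286
```

View pics/u_wrist.png

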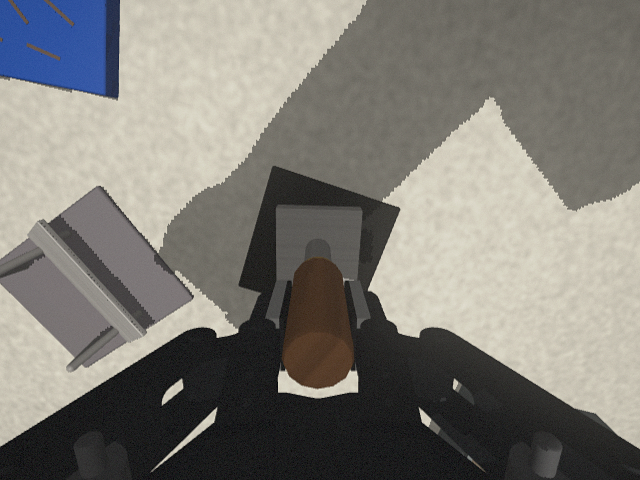

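Run:
```python
from h import *
g=np.load("tg.npy")
bot.movel([g[0],g[1],74.6],max_speed=10); st()
bot.grip(.35,20); bot.dwell(.2); bot.grip(.75); bot.dwell(.2); st()
bot.movel([g[0],g[1],175],max_speed=100)
bot.dwell(.2); shot("wrist","v_wrist")
trayview("w"); 
import pickle
bot.move_ptp([300,200,300],DN(pi)); shot("scene","v_scene"); shot("top","v_top"); st()
im=cv2.imread("pics/v_scene.png")[150:340,230:370]; cv2.imwrite("pics/v_sc.png",cv2.resize(im,None,fx=3.1,fy=3.1,interpolation=cv2.INTER_CUBIC))
```

```text
t 106.0 tcp [ 400.3 -174.    75.8] F [-4.2  1.6 13.8] M [0.49 0.81 0.02] op 0.283
t 107.0 tcp [ 400.2 -173.7   74.6] F [0.2 0.4 0.1] M [-0.02  0.02 -0.01] op 0.752
t 111.0 tcp [300.9 199.7 299.6] F [-0.1 -1.  -1.1] M [-0.01 -0.01 -0.06] op 0.748
```

View pics/v_wrist.png

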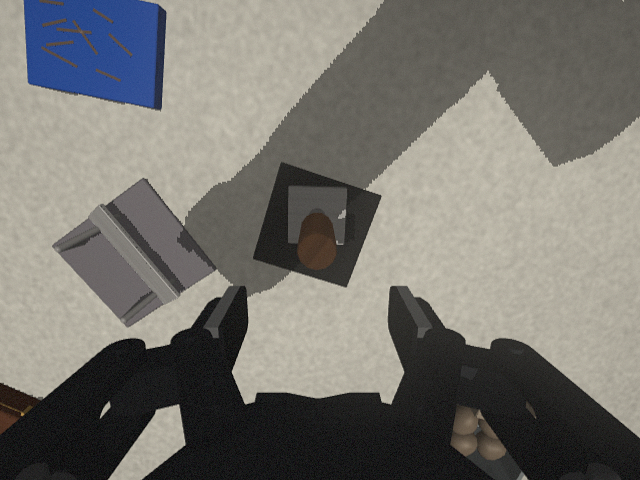

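View pics/w_c.png

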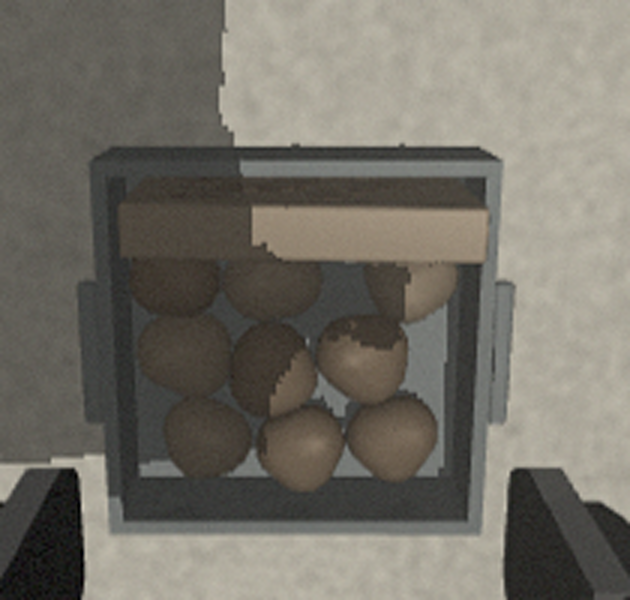

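View pics/v_sc.png

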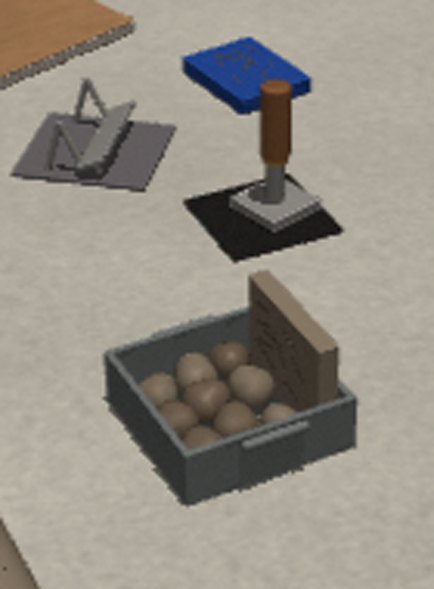

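View pics/v_top.png

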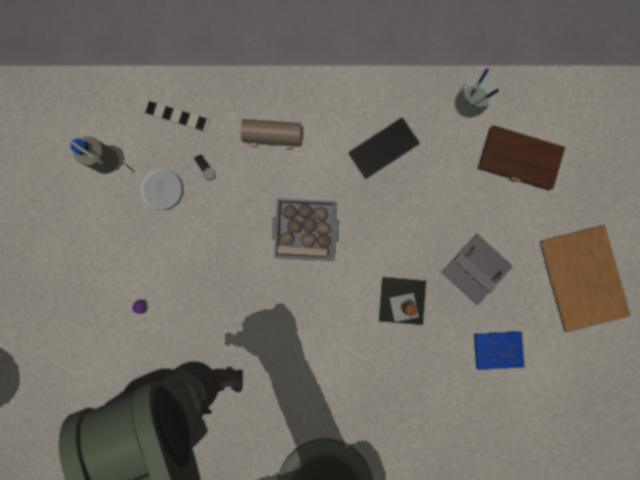

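Run:
```python
from h import *
look(tray(-48,0,83),pi+TY+pi/2,300); bot.dwell(.2); m,im=wshot("x_wrist"); st()
cv2.imwrite("pics/x_c.png",cv2.resize(im[150:330,220:420],None,fx=4,fy=4,interpolation=cv2.INTER_CUBIC))
import pickle; pickle.dump(m,open("x.pkl","wb"))
```

```text
t 112.9 tcp [517.4  36.8 229.8] F [-0.1  0.2  0.2] M [-0.02  0.06 -0.02] op 0.75
```

View pics/x_c.png

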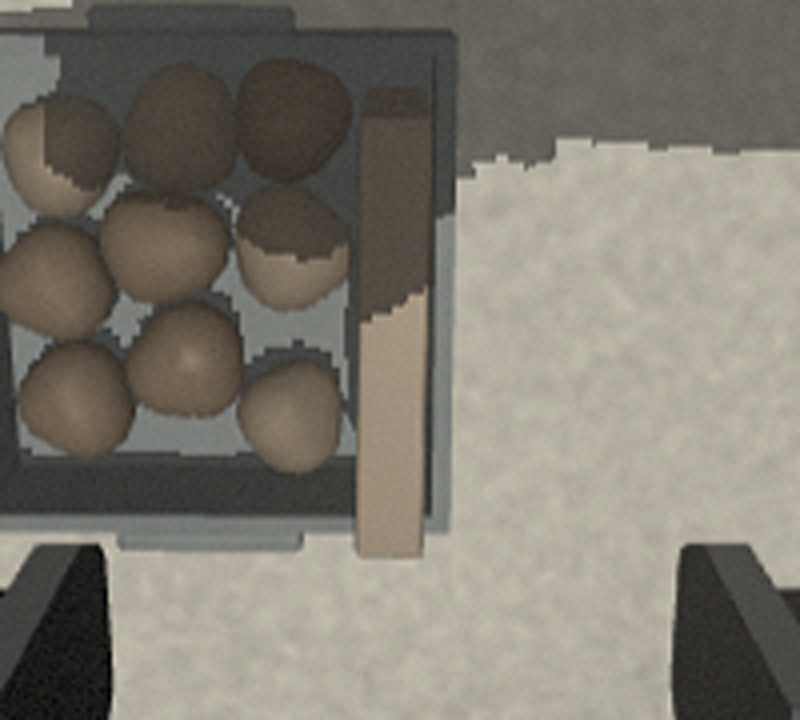

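Run:
```python
from h import *
bot.move_ptp([350,150,300],DN(pi)); bot.dwell(.3); st()
bot.sign_off()
```

```text
t 114.8 tcp [350.1 149.9 299.9] F [-0.2  0.2  1.6] M [-0.   -0.   -0.03] op 0.752
the job is handed in; nothing more can be done
```

The job was handed in at about 115 s of the 208 s allowed. `sign_off` gives no verdict, so the outcome below rests on my own last checks.

- **Slab:** I gripped it at 30 N, lifted it off the rack and lowered it onto the tray floor along the near wall. A wrist view taken looking down on the slab after tamping shows it upright. It was about 1 mm closer to the wall than when I set it down, with a gap still left.
- **Stones:** There were five loose stones on the bench, and all five are now in the tray, making nine. One had been knocked a few centimetres aside during the run. I missed it at its old place, found it again and picked it up. The purple stone was left alone.
- **Tamping:** I tamped ten times over the bed at about 10 to 33 N. On the harder round the stone tops read about 31.5 to 32.5 mm, below the 43 mm rim. The last pictures show the stones in one layer.
- **Slab clearance:** I kept the tamper plate about 7 to 8 mm from the slab. I had no direct measure of contact between the two.
- **Tamper:** It stands back on its mat at its starting spot. It had tilted about 2° in the grip, and the last picture shows it upright.
- **Disagreement:** The wrist camera's height calibration was about 4.5 mm off against the known sizes of the tray and tamper. I corrected for it. The slab touched down about 4 mm lower than planned, which fits that error.

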